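# Flip the titration tile onto the burette stand

### The job

Turn the titration tile white side up: push it with the fingertips against the front edge of the burette stand's base plate until it tips up on that edge and flips over onto the plate. Then push it back, flat and square, fully home against the blue stop strip, wholly on the plate. Do not pick the tile up, and leave the flask, beaker and bottle alone.

Things in the scene. Friction and masses are not known exactly. Their poses are not given: they have to be found in the camera images.
- tile: Rigid tile 80 x 100 x 8 mm (x, y, z), about 90 g, square edges, blue on one face, white on the other. Origin at its centre; z points out of the blue face: up at the start (lying on the bench), down at the end. Its +x edge starts 10 to 60 mm from the base plate, within 0.2 rad of parallel. Flipped, it falls onto the plate overhanging its front edge by 10 to 20 mm.
- tile_edge (a point): Middle of the tile's +x edge (40 mm from the centre), which faces the plate at the start and stays low while the tile tips on it. Pressed towards the plate at the opposite edge (about 5 N) by a fingertip that then moves up and over in an arc about the plate's front edge, the tile is tipped by friction; past upright it falls over by itself.
- stand: Burette stand, fixed. Origin on the bench under the middle of the base plate's front edge; x runs from that edge over the plate to the rod, y along the edge. Grey plate 190 x 190 x 12 mm high, its front edge a vertical step at x = 0. Rod 12 mm thick, 0.43 m tall at x = 170 mm, y = 75 mm; amber burette at x = 170, y = 165 mm, from 0.20 to 0.50 m up.
- stop (a point): Middle of the front face of the blue stop strip at its foot, 86 mm behind the plate's front edge, 12 mm above the bench. The strip lies along the stand's y, 150 mm long, 8 mm high. The tile's home is in front of it, 6 mm back from the plate's front edge.
- flask: Conical greenish glass flask, 70 mm across, 98 mm tall, loose. Origin at the centre of its underside. Leave it standing in its place.
- beaker: Clear glass beaker, 60 mm across, 80 mm tall, loose. Origin at the centre of its underside. Leave it standing in its place.
- bottle: Amber bottle with black cap, 60 mm across, 130 mm tall, loose. Origin at the centre of its underside. Leave it standing in its place.
Things that resemble listed ones, but are neither listed nor needed, are in the scene too. Of the things like the tile, leave any that is red; of the rest the larger one is meant.

How it is judged:
On the way, in this order (a step that is already met when the one before it is completed fails the run):
1. the tile is tipped up on its edge at the front edge of the base plate (angle between tile's own z axis and vertical between 0.9 and 2.2 rad and x of tile_edge in the frame of stand between -0.03 and 0.025 m and height (world z) of tile_edge below 0.03 m), for 0.03 s.
2. the tile has flipped over and lies white side up on the plate (angle between tile's own z axis and vertical above 3 rad and x of tile in the frame of stand above 0.005 m), for 0.1 s.
At the end, for the whole second after the job is handed in: The tile rests white side up, flat on the base plate (within 0.08 rad), square to the stop strip within 0.09 rad, no more than about 5 mm short of the strip, wholly on the plate sideways (centre within 44 mm of the plate's middle), at rest (angle between tile's own z axis and vertical above 3.06 rad and x of tile in the frame of stand between 0.041 and 0.049 m and y of tile in the frame of stand between -0.044 and 0.044 m and z of tile in the frame of stand between 0.013 and 0.019 m and angle between the x axis of tile and the x axis of stand, either way round below 0.09 rad and linear speed of tile below 0.01 m/s and angular speed of tile below 0.1 rad/s); the robot touches nothing.
It fails at once if the tile is lifted or carried instead of being tipped on its edge (height (world z) of tile_edge above 0.045 m or height (world z) of tile above 0.075 m).
It fails at once if the flask is moved or tipped (distance of flask from where it was at the start of the episode above 0.012 m or angle between flask's own z axis and vertical above 0.25 rad).
It fails at once if the beaker is moved or tipped (distance of beaker from where it was at the start of the episode above 0.012 m or angle between beaker's own z axis and vertical above 0.25 rad).
It fails at once if the bottle is moved or tipped (distance of bottle from where it was at the start of the episode above 0.012 m or angle between bottle's own z axis and vertical above 0.25 rad).
It also fails if it takes over 54 s, if anything falls off the work surface, if the arm or the gripper's body presses on something with over 40 N, if the wrist force passes 120 N, or if a joint passes its speed limit or range.

### The arm

A 6-joint arm with a two-finger parallel gripper is mounted at the origin on the work surface. World frame = base frame: x ahead of the robot, y to its left, z up, the work surface at z = 0. Lengths are in m, angles in rad, forces in N, time in s.
With the tool pointing down it reaches from about 0.325 to 0.9 m from the base axis. Payload 6.1 kg.
Tool frame: the origin (TCP) lies at the very end of the fingers, on their centre line; the grasp point (between the pads) lies behind it (r.grip_point_offset is the z of the grasp point in the tool frame, in m); z points along the fingers, y is the line along which they close (so a half turn about z gives the same grasp; the last joint's range is limited). The gripper opens to 87 mm and grips with 3 to 60 N. Pads are 19 mm wide; open, the fingers measure 117 mm over their backs; the gripper's body (75 mm by 190 mm) begins 51 mm behind the grasp point.
Start: joints at [1.162, 0.22, 1.526, -0, 1.395, -0.126], TCP at [0.174, 0.6, 0.187] pointing down, gripper open.
Joint ranges: [-2.98, 2.98], [-0.91, 2.08], [0.09, 2.57], [-1.24, 4.39], [0.2, 2.65], [-2.68, 2.68]. Speed limits (rad/s): [2.57, 2.57, 3.01, 3.14, 3.14, 3.14].

### API

Orientations are given as a rotation vector (axis times angle).
In Python, from station import r, eyes gives the robot as it stands. The module is installed in compiled form; this text tells all that it offers.
- The arm moves only by the tool play_rows, never from a script. Its argument "deltas" is a list of rows, each a list of 5 numbers: the opening, from 0 (shut) to 1 (fully open), then the shift along the tool's x, y, z in m, then the turn about the tool's z in rad. A call has 1 to 12 rows; each row shifts and turns the commanded pose from where the row before left it, along the tool's axes as they then stand; what a row does not reach is not made up. A row lasts 1/12 s, in which the tool goes at most 41.7 mm and 7.16 degrees, less where a joint would pass 70% of its speed; a pose out of reach is approached as far as the arm can. A call with a gripper value outside its range is refused whole. The fingers move at their own pace and stop on an object; "newtons" is the grip in N (left out, the last holds). Time passes only in rows, so rows that do not move let the fingers close. It gives the time, the measured TCP pose, the force, the opening and the grip force at its end, in the units of the state.
- r.state(): the state, without advancing time (a new reading comes with each control period).
- eyes.read_camera(name): name is "scene" or "side" or "wrist"; returns a dict with "image" (400x640x3 uint8, blue, green, red), "fovy" (degrees; the focal length in pixels is half the picture's height over the tangent of half this angle, whatever the lens; pixels are square), "cx", "cy" (the principal point, pixels), "R" (3x3) and "t" (3): a world point X has camera coordinates R X + t. Camera axes: x right, y down, z forward; pixel columns grow to the right and rows downward; lengths in m; the calibration is good to about 2 mm. A picture is of the moment at which its call begins. There is no depth.
- r.finish_job(): hands the job in; it is judged then, once.
The state is a dict: "time": time; "q": joint angles; "qd": joint speeds; "effort": joint torques, N m; "tool_pos": TCP position; "eef_rot": TCP orientation; "contact_force": force on the tool from outside, world axes, zero at the start; "wrist_torque": the same for the moment, N m; "opening": finger opening in m; "finger_force": force on a finger pad.
Only numpy, scipy, OpenCV 4.12 (cv2) and the standard library are available. Lean on these libraries where they do the work, as an engineer would, in place of code of your own. Each camera call takes 0.05 s, during which the arm holds its last target. There are 200 camera calls.

## Working session

There is one attempt and no reset: what is moved stays moved. The work goes in short steps, Python scripts to look and compute and a tool call to move; the robot and the scene stay as the last step left them, time stands still between calls to the robot, and variables do not carry over. Pictures are saved under pics/ and viewed, at most 10 in all, crops included, and the job is handed in when it is done.

Besides the shell and the picture viewer there is one more tool, called after ">>>" as a command line: name --pt "numbers of a row" for each row, then --argument value for the rest. play_rows: Moves the arm, as the interface text tells. Its arguments: {"type":"object","properties":{"deltas":{"type":"array","items":{"type":"array","items":{"type":"number"}}},"newtons":{"type":"number"}},"required":["deltas"]}

```bash
mkdir -p pics; cat > h.py <<'E'
import numpy as np, cv2
from station import r, eyes
def f(c): return c["image"].shape[0]/2/np.tan(np.radians(c["fovy"])/2)
def ray(c,u,v,z):
    R=np.array(c["R"]);t=np.array(c["t"]);o=-R.T@t
    d=R.T@np.array([(u-c["cx"])/f(c),(v-c["cy"])/f(c),1]);return o+d*(z-o[2])/d[2]
def proj(c,X):
    p=np.array(c["R"])@np.array(X)+np.array(c["t"]);return p[:2]/p[2]*f(c)+[c["cx"],c["cy"]]
E
python3 - <<'E'
from h import *
for n in("scene","side"):
    c=eyes.read_camera(n);cv2.imwrite(f"pics/{n}0.png",c["image"]);print(n,c["fovy"],c["cx"],c["cy"],np.round(-np.array(c["R"]).T@np.array(c["t"]),3))
s=r.state();print(s["tool_pos"],s["eef_rot"],s["opening"],s["time"],r.grip_point_offset)
E
```

```text
scene 52.141146381284734 322.4987239698675 196.300919955543 [1.04  0.026 0.787]
side 56.031461619637284 317.0116061282039 201.59865884684078 [ 0.414 -0.543  0.464]
[0.17415077 0.59958677 0.18554605] [-4.42695477e-01 -3.10974768e+00  2.68607830e-03] 0.08738632014309626 0.1 -0.0187
```

View pics/scene0.png

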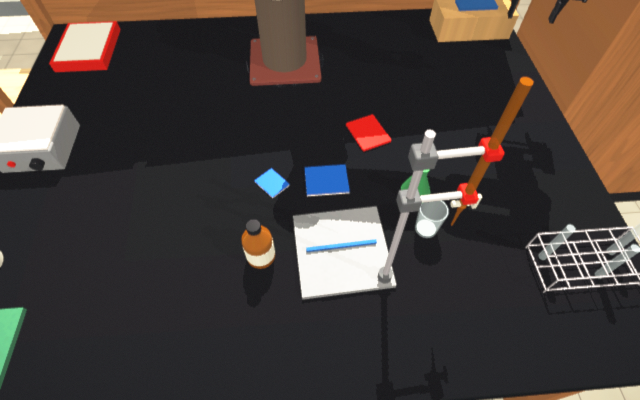

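View pics/side0.png

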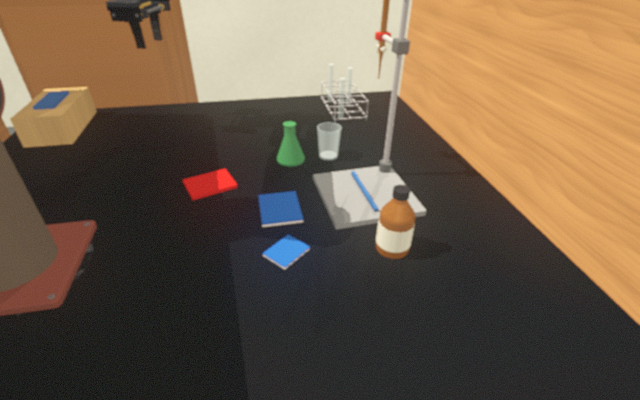

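Scene: the large dark-blue tile is at (327,180), a small light-blue one at (272,183) and a red one at (369,132). I choose the larger blue one. The plate has its front edge from (294,218) to (379,208), with the strip at (341,246). The bottle is at (258,247), the flask at (417,187) and the beaker at (430,220).

```bash
cat > m.py <<'E'
from h import *
def tile(c,roi,z,lo=(100,150,40),hi=(125,255,255)):
    x0,y0,x1,y1=roi;h=cv2.cvtColor(c["image"],cv2.COLOR_BGR2HSV)
    m=np.zeros(h.shape[:2],np.uint8);m[y0:y1,x0:x1]=cv2.inRange(h,lo,hi)[y0:y1,x0:x1]
    k=max(cv2.findContours(m,0,cv2.CHAIN_APPROX_NONE)[0],key=cv2.contourArea)[:,0]
    P=np.array([ray(c,u,v,z)[:2] for u,v in k]).astype(np.float32)
    return k,cv2.minAreaRect(P*1000)
E
python3 - <<'E'
from m import *
for n,roi,sr in(("scene",(298,155,358,200),(300,235,385,258)),("side",(245,185,312,232),(345,168,385,215))):
    c=eyes.read_camera(n)
    for z in (.008,):
        k,rr=tile(c,roi,z);print(n,"tile",rr);print(np.round(cv2.boxPoints(rr)))
    k,rr=tile(c,sr,.02,(95,120,60),(125,255,255));print("strip",rr);print(np.round(cv2.boxPoints(rr)))
    g=c["image"];h=cv2.cvtColor(g,cv2.COLOR_BGR2HSV)
    m=cv2.inRange(h,(0,0,110),(180,60,255))
    x0,y0,x1,y1=(285,205,395,300) if n=="scene" else (310,165,375,226)
    mm=np.zeros_like(m);mm[y0:y1,x0:x1]=m[y0:y1,x0:x1]
    mm=cv2.morphologyEx(mm,cv2.MORPH_CLOSE,np.ones((9,9)))
    kk=max(cv2.findContours(mm,0,2)[0],key=cv2.contourArea)
    ap=cv2.approxPolyDP(kk,5,True)[:,0]
    for p in ap: print("plate",p,np.round(ray(c,*p,.012)*1000))
    if n=="scene":
        for nm,p,z in(("flask",(417,195),.03),("beakerbase",(427,233),.0),("bottlebase",(260,262),0.01)):print(nm,np.round(ray(c,*p,z)*1000))
    else:
        for nm,p,z in(("flask",(291,162),.0),("beakerbase",(329,156),.0),("bottlebase",(393,252),0.0),("small",(287,250),.008)):print(nm,np.round(ray(c,*p,z)*1000))
    cr=cv2.resize(g[150:270,240:400] if n=="scene" else g[150:270,240:440],None,fx=4,fy=4,interpolation=2)
    cv2.imwrite(f"pics/{n}_crop.png",cr)
E
```

```text
scene tile ((456.96673583984375, 86.38095092773438), (81.86442565917969, 102.88126373291016), 0.5725226998329163)
[[416. 137.]
 [417.  35.]
 [498.  35.]
 [497. 138.]]
strip ((643.9814453125, 102.1070556640625), (9.5535306930542, 145.9016571044922), 3.0390701293945312)
[[635. 175.]
 [643.  29.]
 [653.  30.]
 [645. 175.]]
plate [376 207] [550. 192.  12.]
plate [293 216] [559.   4.  12.]
plate [302 298] [749.  14.  12.]
plate [394 286] [739. 198.  12.]
plate [394 234] [622. 220.  12.]
plate [384 236] [625. 197.  12.]
flask [536. 285.  30.]
beakerbase [618. 296.   0.]
bottlebase [664. -69.  10.]
side tile ((458.5739440917969, 84.73050689697266), (80.52430725097656, 99.83540344238281), 0.4386216104030609)
[[418. 134.]
 [419.  35.]
 [499.  35.]
 [498. 135.]]
strip ((640.4902954101562, 93.97511291503906), (5.647481441497803, 142.00924682617188), 3.1058261394500732)
[[634. 165.]
 [642.  23.]
 [647.  23.]
 [639. 165.]]
plate [374 166] [699. 200.  12.]
plate [313 175] [548. 185.  12.]
plate [335 225] [556.  -2.  12.]
plate [374 222] [632.  -6.  12.]
flask [508. 276.   0.]
beakerbase [608. 289.   0.]
bottlebase [645. -81.  -0.]
small [457. -50.   8.]
```

View pics/scene_crop.png

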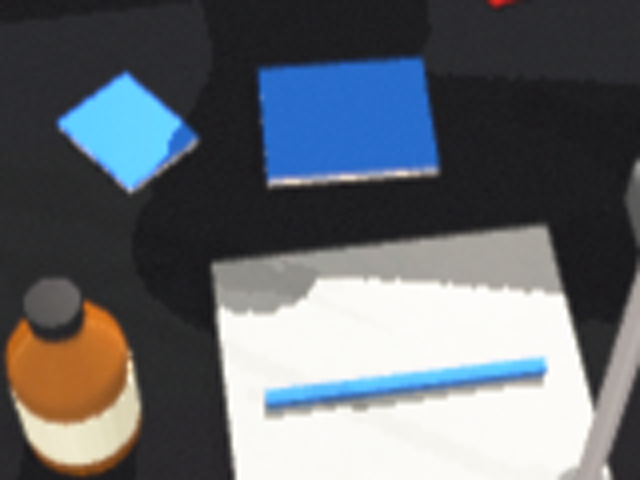

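The crop confirms the large dark-blue tile: centre about (458,85) mm, measured 81x101 mm, yaw about 0.01. The stand origin is about (553,95) mm with yaw about 0.053. I'll turn the tool to the stand's yaw and move behind the tile.

>>> play_rows --pt "0.5 0 0 0 -0.112" --pt "0.5 0 0 0 -0.112" --pt "0.5 0 0 0 -0.112" --pt "0.5 -0.01 -0.03 0 0" --pt "0.5 -0.01 -0.03 0 0" --pt "0.5 -0.01 -0.03 0 0" --pt "0.5 -0.01 -0.03 0 0" --pt "0.5 -0.01 -0.03 0 0" --pt "0.5 -0.01 -0.03 0 0" --pt "0.5 -0.01 -0.03 0 0" --pt "0.5 -0.01 -0.03 0 0" --pt "0.5 -0.01 -0.03 0 0"

```text
time: 1.2
tool_pos: [0.2788, 0.3339, 0.1864]
eef_rot: [-0.084, 3.14, -0.0]
contact_force: [1.3, 0.7, -1.0]
opening: 0.0434
finger_force: 0.0
```

>>> play_rows --pt "0.5 -0.01 -0.03 0 0" --pt "0.5 -0.01 -0.03 0 0" --pt "0.5 -0.01 -0.03 0 0" --pt "0.5 -0.01 -0.03 0 0" --pt "0.5 -0.01 -0.03 0 0" --pt "0.5 -0.01 -0.03 0 0" --pt "0.5 -0.01 -0.03 0 0" --pt "0.5 -0.01 -0.03 0 0" --pt "0.5 0 0 0 0" --pt "0.5 0 0 0 0"

```text
time: 2.03
tool_pos: [0.3716, 0.0987, 0.1865]
eef_rot: [0.077, -3.141, -0.0]
contact_force: [-0.5, 0.7, 0.5]
opening: 0.0432
finger_force: 0.0
```

```bash
cat >> h.py <<'E'
from scipy.spatial.transform import Rotation as Ro
def togo(x,y,z):
    s=r.state();M=Ro.from_rotvec(s["eef_rot"]).as_matrix()
    print("t",round(s["time"],2),"tcp",np.round(np.array(s["tool_pos"])*1000,1),"yaw_y",np.round(np.arctan2(-M[0,1],M[1,1]),4),"F",np.round(s["contact_force"],2),"open",s["opening"],"to go(mm)",np.round(M.T@(np.array([x,y,z])-np.array(s["tool_pos"])*1000),1))
E
python3 -c "
from h import *
togo(378,83,187)"
```

```text
t 2.03 tcp [371.6  98.7 186.5] yaw_y 0.049 F [-0.55  0.73  0.54] open 0.043236237423375554 to go(mm) [ -5.6 -16.   -0.5]
```

>>> play_rows --pt "0.5 -0.005 -0.016 0.02 0" --pt "0.5 0 0 0.03 0" --pt "0.5 0 0 0.03 0" --pt "0.5 0 0 0.03 0" --pt "0.5 0 0 0.03 0" --pt "0.5 0 0 0.02 0" --pt "0.5 0 0 0.015 0" --pt "0.5 0 0 0.008 0" --pt "0.5 0 0 0 0" --pt "0.5 0 0 0 0"

```text
time: 2.87
tool_pos: [0.377, 0.0849, 0.0038]
eef_rot: [0.085, -3.14, -0.0]
contact_force: [-0.5, -0.7, -0.3]
opening: 0.0437
finger_force: 0.0
```

```bash
python3 - <<'E'
from h import *
togo(405,84,3)
c=eyes.read_camera("side");cv2.imwrite("pics/s1.png",cv2.resize(c["image"][120:280,200:440],None,fx=3,fy=3))
E
```

```text
t 2.87 tcp [377.   84.9   3.8] yaw_y 0.0544 F [-0.54 -0.74 -0.33] open 0.0437167316456225 to go(mm) [-27.9  -2.5   0.8]
```

View pics/s1.png

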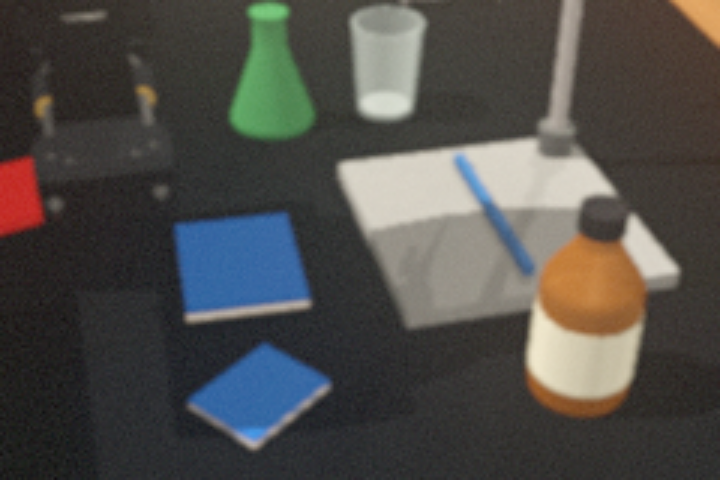

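The fingertips are straight behind the tile, out of sight against the dark bench, and everything else is untouched. Next I push the tile to near the plate.

>>> play_rows --pt "0.5 -0.01 0 0.001 0" --pt "0.5 -0.01 0 0 0" --pt "0.5 -0.006 0 0 0" --pt "0.5 -0.006 0 0 0" --pt "0.5 -0.006 0 0 0" --pt "0.5 -0.006 0 0 0" --pt "0.5 -0.006 0 0 0" --pt "0.5 -0.006 0 0 0" --pt "0.5 -0.006 0 0 0" --pt "0.5 -0.006 0 0 0" --pt "0.5 -0.006 0 0 0" --pt "0.5 0 0 0 0"

```text
time: 3.92
tool_pos: [0.4524, 0.0881, 0.0028]
eef_rot: [-0.083, 3.139, 0.0]
contact_force: [0.2, -0.0, -0.2]
opening: 0.044
finger_force: 0.0
```

```bash
python3 - <<'E'
from m import *
togo(463,88,3)
for n,roi in(("side",(245,180,330,235)),):
    c=eyes.read_camera(n);k,rr=tile(c,roi,.008);print(rr);print(np.round(cv2.boxPoints(rr)))
E
```

```text
t 3.92 tcp [452.4  88.1   2.8] yaw_y 0.0531 F [ 0.18 -0.01 -0.16] open 0.04399054927561978 to go(mm) [-10.6  -0.7  -0.2]
((458.16888427734375, 84.12690734863281), (81.27291107177734, 100.52716827392578), 0.37770625948905945)
[[417. 134.]
 [418.  34.]
 [499.  34.]
 [498. 135.]]
```

```bash
python3 - <<'E'
from h import *
c=eyes.read_camera("side");s=eyes.read_camera("scene")
for X in((.4524,.0881,.0028),(.458,.085,.008),(0,0,0)): print(proj(c,X),proj(s,X))
a=c["image"][100:300,150:410];b=s["image"][100:300,200:460]
g=np.hstack([a,b]);g=(255*(g/255.)**.5).astype(np.uint8)
cv2.imwrite("pics/s2.png",cv2.resize(g,None,fx=1.53,fy=1.53))
E
```

```text
[276.30066589 207.26747361] [326.63488756 177.947697  ]
[279.03177383 205.81798901] [325.57260322 178.58753607]
[ 15.40374238 267.31852183] [284.5576363   60.75176522]
```

View pics/s2.png

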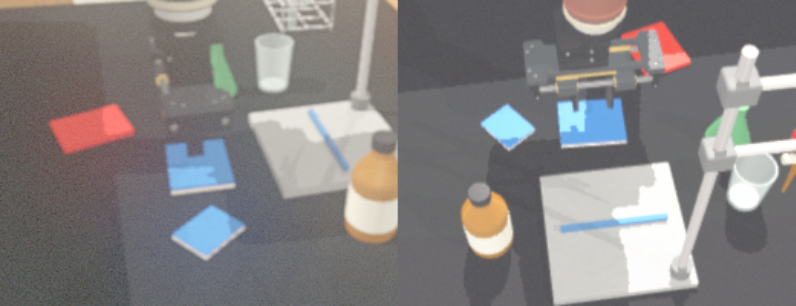

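```bash
python3 - <<'E'
from h import *
c=eyes.read_camera("side");s=eyes.read_camera("scene")
for n,k in(("side",c),("scene",s)):
  for X in((.4524,.0881+.03,.0028),(.4524,.0881-.03,.0028)): print(n,proj(k,X))
a=c["image"][160:235,230:320];b=s["image"][140:215,285:375]
g=np.vstack([a,b]);g=(255*(g/255.)**.4).astype(np.uint8)
cv2.imwrite("pics/s3.png",cv2.resize(np.hstack([a,b]) if 0 else np.hstack([g[:75],g[75:]]),None,fx=4.4,fy=4.4))
E
```

```text
side [274.8588585  199.07633296]
side [277.83415308 215.97946205]
scene [339.06903099 177.18438832]
scene [314.16226509 178.71336784]
```

View pics/s3.png

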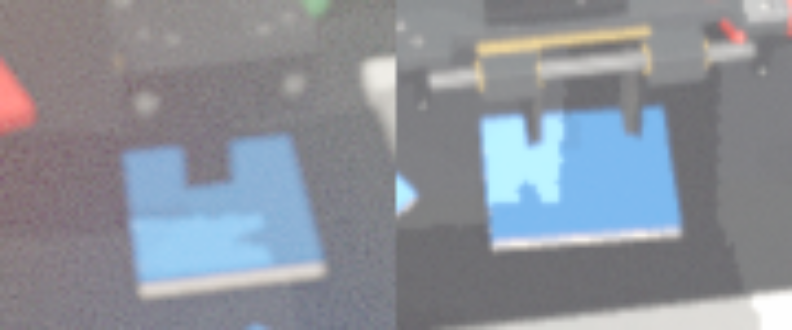

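```bash
cat >> h.py <<'E'
def tri(a,pa,b,pb):
    P=[]
    for c in(a,b):
        K=np.array([[f(c),0,c["cx"]],[0,f(c),c["cy"]],[0,0,1]]);P.append(K@np.c_[np.array(c["R"]),np.array(c["t"])])
    X=cv2.triangulatePoints(P[0],P[1],np.array(pa,float).reshape(2,1),np.array(pb,float).reshape(2,1));return (X[:3]/X[3]).ravel()
E
python3 - <<'E'
from h import *
c=eyes.read_camera("side");s=eyes.read_camera("scene");w=eyes.read_camera("wrist")
X=tri(s,(316,172),c,(277,202));print(X,proj(s,X),proj(c,X))
g=(255*(w["image"]/255.)**.5).astype(np.uint8);cv2.imwrite("pics/w.png",g)
print(np.round(-np.array(w["R"]).T@np.array(w["t"]),3), proj(w,(.4524,.0881,.0028)),[np.round(ray(w,u,v,.008),3) for u,v in((320,200),)])
E
```

```text
[0.45399828 0.06309601 0.03240009] [316.20572084 171.51491002] [277.56611799 202.47148172]
[0.371 0.084 0.199] [318.9404241  237.80450367] [array([0.427, 0.087, 0.008])]
```

View pics/w.png

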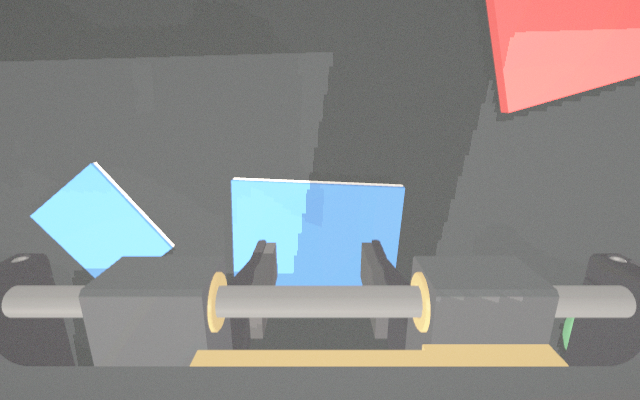

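The pictures show the fingertips about 30 mm above the bench: triangulated (454,63,32), against a reported z of 3. They passed over the tile without touching it, so I'll back off and feel for the bench.

>>> play_rows --pt "0.5 0.025 0 0 0" --pt "0.5 0.025 0 0 0" --pt "0.5 0.025 0 0 0" --pt "0.5 0 0 0 0" --pt "0.5 0 0 0.005 0" --pt "0.5 0 0 0.005 0" --pt "0.5 0 0 0.003 0" --pt "0.5 0 0 0 0"

```text
time: 4.98
tool_pos: [0.3763, 0.0841, -0.0112]
eef_rot: [0.083, -3.139, 0.0]
contact_force: [-0.8, 0.5, 0.8]
opening: 0.0434
finger_force: 0.0
```

>>> play_rows --pt "0.5 0 0 0.003 0" --pt "0.5 0 0 0.003 0" --pt "0.5 0 0 0 0"

```text
time: 5.23
tool_pos: [0.3758, 0.0841, -0.0171]
eef_rot: [0.083, -3.139, -0.0]
contact_force: [-0.1, -0.1, 0.1]
opening: 0.0432
finger_force: 0.0
```

>>> play_rows --pt "0.5 0 0 0.003 0" --pt "0.5 0 0 0.002 0" --pt "0.5 0 0 0 0"

```text
time: 5.48
tool_pos: [0.3758, 0.0842, -0.0219]
eef_rot: [0.083, -3.14, -0.0]
contact_force: [-0.3, -0.5, -0.0]
opening: 0.0434
finger_force: 0.0
```

>>> play_rows --pt "0.5 0 0 0.0015 0" --pt "0.5 0 0 0.0015 0" --pt "0.5 0 0 0 0"

```text
time: 5.73
tool_pos: [0.3759, 0.0842, -0.0247]
eef_rot: [0.084, -3.14, -0.0]
contact_force: [-0.8, 0.4, -0.6]
opening: 0.0436
finger_force: 0.0
```

>>> play_rows --pt "0.5 0 0 0.001 0" --pt "0.5 0 0 0.001 0" --pt "0.5 0 0 0 0"

```text
time: 5.98
tool_pos: [0.376, 0.0842, -0.0266]
eef_rot: [0.084, -3.14, 0.0]
contact_force: [-0.6, -0.6, -0.6]
opening: 0.0433
finger_force: 0.0
```

>>> play_rows --pt "0.5 0 0 0.001 0" --pt "0.5 0 0 0.001 0" --pt "0.5 0 0 0 0"

```text
time: 6.23
tool_pos: [0.376, 0.0842, -0.0286]
eef_rot: [0.084, -3.14, -0.0]
contact_force: [-0.2, 0.1, -0.5]
opening: 0.0435
finger_force: 0.0
```

>>> play_rows --pt "0.5 0 0 0.001 0" --pt "0.5 0 0 0.001 0" --pt "0.5 0 0 0 0"

```text
time: 6.48
tool_pos: [0.376, 0.0842, -0.0306]
eef_rot: [0.084, -3.14, 0.0]
contact_force: [-0.3, 0.1, 0.1]
opening: 0.0434
finger_force: 0.0
```

>>> play_rows --pt "0.5 0 0 0.001 0" --pt "0.5 0 0 0 0"

```text
time: 6.65
tool_pos: [0.376, 0.0842, -0.0316]
eef_rot: [0.084, -3.14, -0.0]
contact_force: [0.4, -0.7, -0.3]
opening: 0.0432
finger_force: 0.0
```

>>> play_rows --pt "0.5 0 0 0.001 0" --pt "0.5 0 0 0 0"

```text
time: 6.82
tool_pos: [0.376, 0.0842, -0.0326]
eef_rot: [0.084, -3.14, 0.0]
contact_force: [-0.0, 0.3, -0.5]
opening: 0.0434
finger_force: 0.0
```

>>> play_rows --pt "0.5 0 0 0.001 0" --pt "0.5 0 0 0 0"

```text
time: 6.98
tool_pos: [0.376, 0.0842, -0.0336]
eef_rot: [0.084, -3.14, 0.0]
contact_force: [0.0, -0.6, -0.0]
opening: 0.0437
finger_force: 0.0
```

>>> play_rows --pt "0.5 0 0 0.001 0" --pt "0.5 0 0 0 0"

```text
time: 7.15
tool_pos: [0.376, 0.0842, -0.0346]
eef_rot: [0.084, -3.14, -0.0]
contact_force: [0.8, -0.4, -0.6]
opening: 0.0437
finger_force: 0.0
```

>>> play_rows --pt "0.5 0 0 0.001 0" --pt "0.5 0 0 0 0"

```text
time: 7.32
tool_pos: [0.3761, 0.0842, -0.0355]
eef_rot: [-0.084, 3.14, -0.0]
contact_force: [0.2, 0.7, 0.4]
opening: 0.0433
finger_force: 0.0
```

>>> play_rows --pt "0.5 0 0 0.001 0" --pt "0.5 0 0 0 0"

```text
time: 7.48
tool_pos: [0.3761, 0.0842, -0.0357]
eef_rot: [0.084, -3.14, 0.0]
contact_force: [-5.0, -0.6, 13.2]
opening: 0.0435
finger_force: 6.4
```

The bench is felt at a reported z of -35.6 mm, so the tip height is reported z + 35.6 mm. I'll rise 2 mm to a 1 mm tip clearance and push the tile forward.

>>> play_rows --pt "0.5 0 0 -0.002 0" --pt "0.5 -0.008 0 0 0" --pt "0.5 -0.008 0 0 0" --pt "0.5 -0.008 0 0 0" --pt "0.5 -0.006 0 0 0" --pt "0.5 -0.006 0 0 0" --pt "0.5 -0.006 0 0 0" --pt "0.5 -0.006 0 0 0" --pt "0.5 -0.006 0 0 0" --pt "0.5 -0.006 0 0 0" --pt "0.5 -0.006 0 0 0" --pt "0.5 0 0 0 0"

```text
time: 8.48
tool_pos: [0.4437, 0.0877, -0.0341]
eef_rot: [-0.083, 3.139, -0.0]
contact_force: [-1.6, 0.2, 0.7]
opening: 0.0433
finger_force: 0.0
```

```bash
python3 - <<'E'
from m import *
togo(463,88,-34.6)
c=eyes.read_camera("side");k,rr=tile(c,(245,180,345,235),.008);print(rr);print(np.round(cv2.boxPoints(rr)))
E
```

```text
t 8.48 tcp [443.7  87.7 -34.1] yaw_y 0.0531 F [-1.59  0.25  0.7 ] open 0.0433414535806542 to go(mm) [-19.3  -0.7   0.5]
((495.15582275390625, 87.63233184814453), (80.74246215820312, 99.099365234375), 3.7000038623809814)
[[452. 134.]
 [458.  36.]
 [539.  41.]
 [532. 140.]]
```

>>> play_rows --pt "0.5 -0.003 0 0.0005 0" --pt "0.5 -0.003 0 0 0" --pt "0.5 -0.003 0 0 0" --pt "0.5 -0.003 0 0 0" --pt "0.5 -0.002 0 0 0" --pt "0.5 0 0 0 0"

```text
time: 9.03
tool_pos: [0.4567, 0.0884, -0.0348]
eef_rot: [-0.083, 3.14, -0.0]
contact_force: [-0.2, -0.5, -0.2]
opening: 0.0437
finger_force: 0.0
```

>>> play_rows --pt "0.5 -0.001 0 0 0" --pt "0.5 -0.001 0 0 0" --pt "0.5 0 0 0 0"

```text
time: 9.28
tool_pos: [0.4581, 0.0885, -0.0349]
eef_rot: [-0.084, 3.14, -0.0]
contact_force: [0.5, -0.1, -0.5]
opening: 0.0436
finger_force: 0.0
```

>>> play_rows --pt "0.5 -0.001 0 0 0" --pt "0.5 -0.001 0 0 0" --pt "0.5 0 0 0 0"

```text
time: 9.53
tool_pos: [0.4602, 0.0886, -0.0349]
eef_rot: [-0.084, 3.14, -0.0]
contact_force: [0.2, -0.5, -0.3]
opening: 0.0435
finger_force: 0.0
```

>>> play_rows --pt "0.5 -0.001 0 0 0" --pt "0.5 -0.001 0 0 0" --pt "0.5 0 0 0 0"

```text
time: 9.78
tool_pos: [0.4614, 0.0887, -0.0351]
eef_rot: [0.084, -3.139, 0.0]
contact_force: [-2.8, -0.5, 2.1]
opening: 0.0435
finger_force: 1.6
```

>>> play_rows --pt "0.5 -0.001 0 0 0" --pt "0.5 0 0 0 0"

```text
time: 9.95
tool_pos: [0.4614, 0.0887, -0.0353]
eef_rot: [0.084, -3.137, 0.0]
contact_force: [-5.7, -1.0, 5.4]
opening: 0.0437
finger_force: 3.1
```

Pressed at 5.7 N against the plate. I start the arc and check early.

>>> play_rows --pt "0.5 -0.0015 0 -0.001 0" --pt "0.5 -0.0003 0 -0.003 0" --pt "0.5 -0.0003 0 -0.003 0" --pt "0.5 -0.0003 0 -0.003 0" --pt "0.5 -0.0005 0 -0.003 0" --pt "0.5 -0.0006 0 -0.003 0" --pt "0.5 0 0 0 0"

```text
time: 10.53
tool_pos: [0.4619, 0.0888, -0.0205]
eef_rot: [0.084, -3.131, 0.001]
contact_force: [-10.7, -1.1, 0.9]
opening: 0.0437
finger_force: 4.8
```

```bash
python3 - <<'E'
from m import *
togo(463,88,-34.6)
c=eyes.read_camera("side");s=eyes.read_camera("scene");k,rr=tile(c,(245,165,345,235),.008);print(rr);print(np.round(cv2.boxPoints(rr)))
cv2.imwrite("pics/t1.png",cv2.resize(np.hstack([c["image"][150:245,245:360],s["image"][140:235,285:400]]),None,fx=3.4,fy=3.4))
E
```

```text
t 10.53 tcp [461.9  88.8 -20.5] yaw_y 0.0536 F [-10.74  -1.06   0.86] open 0.043696967524004496 to go(mm) [-1.1 -0.8 14.1]
((513.3963623046875, 91.68960571289062), (71.87830352783203, 101.24687957763672), 3.5912885665893555)
[[474. 140.]
 [481.  39.]
 [552.  43.]
 [546. 144.]]
```

View pics/t1.png

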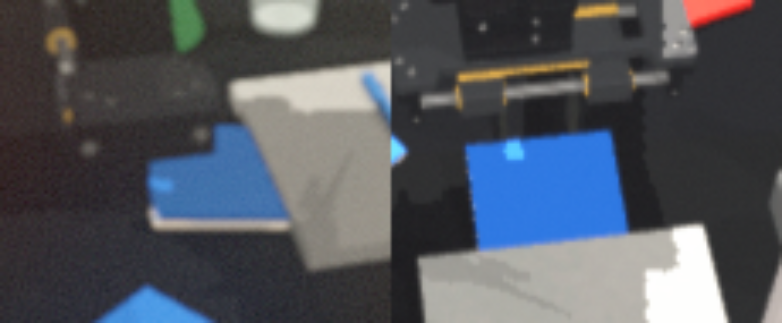

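The picture shows the tile tilted about 10°: the rear edge is raised in both views and the front edge sits against the plate. I continue the arc.

>>> play_rows --pt "0.5 -0.0007 0 -0.0043 0" --pt "0.5 -0.0013 0 -0.0054 0" --pt "0.5 -0.0018 0 -0.0053 0" --pt "0.5 -0.0022 0 -0.0051 0" --pt "0.5 0 0 0 0"

```text
time: 11.05
tool_pos: [0.4674, 0.0891, 0.0]
eef_rot: [0.084, -3.13, 0.001]
contact_force: [-13.4, -1.9, 6.2]
opening: 0.0436
finger_force: 7.5
```

>>> play_rows --pt "0.5 -0.0026 0 -0.0049 0" --pt "0.5 -0.003 0 -0.0047 0" --pt "0.5 -0.0033 0 -0.0045 0" --pt "0.5 -0.0036 0 -0.0043 0" --pt "0.5 0 0 0 0"

```text
time: 11.47
tool_pos: [0.4804, 0.0899, 0.0194]
eef_rot: [0.084, -3.13, 0.001]
contact_force: [-19.1, -0.9, 15.1]
opening: 0.0435
finger_force: 12.1
```

```bash
python3 - <<'E'
from m import *
togo(463,88,-34.6)
c=eyes.read_camera("side");s=eyes.read_camera("scene");k,rr=tile(s,(290,120,385,225),.03);print(rr, cv2.boundingRect(k))
cv2.imwrite("pics/t2.png",cv2.resize(np.hstack([c["image"][130:235,245:360],s["image"][120:225,285:400]]),None,fx=3.4,fy=3.4))
E
```

```text
t 11.47 tcp [480.4  89.9  19.4] yaw_y 0.054 F [-19.14  -0.95  15.07] open 0.0434792710702097 to go(mm) [16.9 -0.9 54.1]
((515.850341796875, 93.65318298339844), (92.26583862304688, 107.66513061523438), 2.987889051437378) (307, 175, 48, 38)
```

View pics/t2.png

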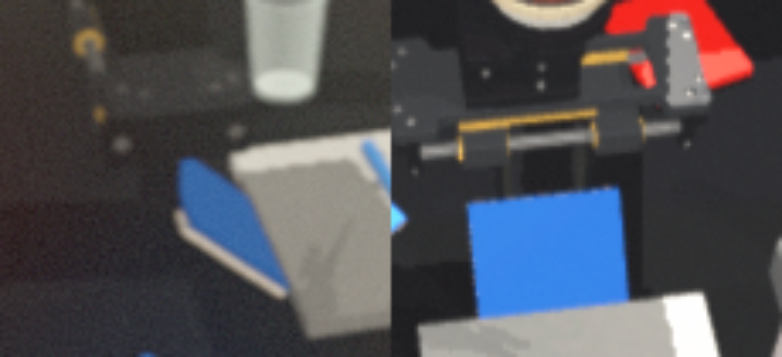

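The tile is tilted about 40° and still pivoting on the plate's front edge. I continue, easing the pressure slightly.

>>> play_rows --pt "0.5 -0.0033 0 -0.0045 0" --pt "0.5 -0.0036 0 -0.0042 0" --pt "0.5 -0.004 0 -0.0036 0" --pt "0.5 0 0 0 0"

```text
time: 11.9
tool_pos: [0.4968, 0.0907, 0.0333]
eef_rot: [-0.084, 3.139, 0.0]
contact_force: [-5.1, -0.1, 8.0]
opening: 0.0435
finger_force: 4.9
```

>>> play_rows --pt "0.5 -0.0045 0 -0.0032 0" --pt "0.5 -0.0047 0 -0.0029 0" --pt "0.5 -0.005 0 -0.0025 0" --pt "0.5 0 0 0 0"

```text
time: 12.23
tool_pos: [0.5121, 0.0913, 0.0414]
eef_rot: [-0.083, 3.137, 0.0]
contact_force: [0.0, 0.4, -0.5]
opening: 0.0434
finger_force: 0.0
```

```bash
python3 - <<'E'
from m import *
togo(463,88,-34.6)
c=eyes.read_camera("side");s=eyes.read_camera("scene");k,rr=tile(s,(290,120,385,225),.03);print(rr, cv2.boundingRect(k))
cv2.imwrite("pics/t3.png",cv2.resize(np.hstack([c["image"][130:235,245:360],s["image"][120:225,285:400]]),None,fx=3.4,fy=3.4))
E
```

```text
t 12.23 tcp [512.1  91.3  41.4] yaw_y 0.0531 F [ 0.04  0.39 -0.52] open 0.043355540554898986 to go(mm) [49.5 -0.7 75.8]
((515.992431640625, 93.65478515625), (92.3144302368164, 107.32247161865234), 2.7445857524871826) (308, 175, 47, 38)
```

View pics/t3.png

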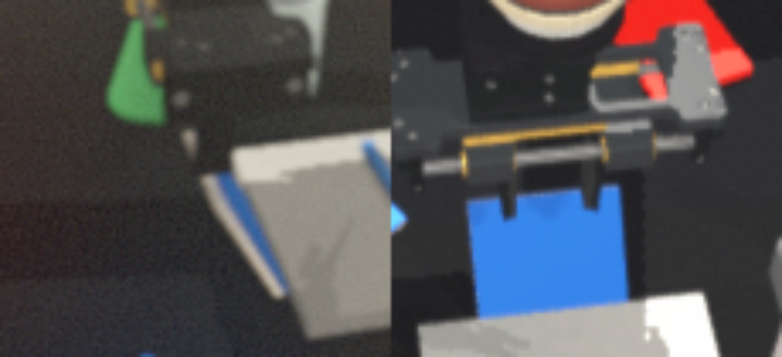

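```bash
python3 - <<'E'
from m import *
for i in range(2):
    s=eyes.read_camera("scene");k,rr=tile(s,(290,120,385,225),.03);print(cv2.boundingRect(k),cv2.contourArea(k))
    c=eyes.read_camera("side");k,rr=tile(c,(245,130,345,235),.008);print("side",cv2.boundingRect(k),cv2.contourArea(k),np.round(cv2.boxPoints(rr)).tolist())
togo(463,88,-34.6)
E
```

```text
(307, 175, 48, 37) 1318.0
side (279, 188, 47, 32) 988.0 [[462.0, 136.0], [468.0, 36.0], [546.0, 40.0], [541.0, 141.0]]
(306, 178, 49, 33) 963.5
side (278, 188, 47, 32) 989.5 [[460.0, 138.0], [468.0, 35.0], [547.0, 41.0], [540.0, 144.0]]
t 12.53 tcp [509.6  91.3  40. ] yaw_y 0.0532 F [ 0.08 -0.52 -0.29] open 0.04350404183569722 to go(mm) [46.7 -0.8 74.7]
```

The tile fell back flat: past 60° my arc lagged about 3 mm behind the true path, because the lower edge also retreats by 8·sinθ. Its rear edge is now at about 464. I'll repeat with a corrected arc.

>>> play_rows --pt "0.5 0.0 0 -0.01 0" --pt "0.5 0.025 0 0 0" --pt "0.5 0.025 0 0 0" --pt "0.5 0.025 0 0 0" --pt "0.5 0 0 0.02 0" --pt "0.5 0 0 0.02 0" --pt "0.5 0 0 0.02 0" --pt "0.5 0 0 0.015 0" --pt "0.5 0 0 0.008 0" --pt "0.5 0 0 0 0" --pt "0.5 0 0 0 0"

```text
time: 13.45
tool_pos: [0.4353, 0.0873, -0.0322]
eef_rot: [0.084, -3.14, 0.0]
contact_force: [-0.4, 0.3, 0.7]
opening: 0.0434
finger_force: 0.0
```

```bash
python3 - <<'E'
from m import *
togo(459,88.5,-35.0)
c=eyes.read_camera("side");k,rr=tile(c,(245,150,345,235),.008);print("side",cv2.contourArea(k),np.round(cv2.boxPoints(rr)).tolist())
E
```

```text
t 13.45 tcp [435.3  87.3 -32.2] yaw_y 0.0532 F [-0.39  0.27  0.72] open 0.04340139488960478 to go(mm) [-23.8  -0.1   2.8]
side 817.5 [[462.0, 136.0], [468.0, 36.0], [547.0, 41.0], [541.0, 141.0]]
```

>>> play_rows --pt "0.5 0 0 0.0027 0" --pt "0.5 -0.006 0 0 0" --pt "0.5 -0.006 0 0 0" --pt "0.5 -0.005 0 0 0" --pt "0.5 -0.004 0 0 0" --pt "0.5 -0.003 0 0 0" --pt "0.5 0 0 0 0"

```text
time: 14.08
tool_pos: [0.4601, 0.0886, -0.0351]
eef_rot: [-0.084, 3.14, -0.0]
contact_force: [0.8, 0.4, 0.2]
opening: 0.0435
finger_force: 0.0
```

>>> play_rows --pt "0.5 -0.001 0 0 0" --pt "0.5 -0.001 0 0 0" --pt "0.5 -0.001 0 0 0" --pt "0.5 0 0 0 0"

```text
time: 14.42
tool_pos: [0.4613, 0.0887, -0.0355]
eef_rot: [0.084, -3.139, 0.0]
contact_force: [-2.4, -1.1, 1.3]
opening: 0.0434
finger_force: 1.2
```

>>> play_rows --pt "0.5 -0.0012 0 0 0" --pt "0.5 -0.0013 0 -0.001 0" --pt "0.5 -0.0003 0 -0.003 0" --pt "0.5 -0.0003 0 -0.003 0" --pt "0.5 -0.0003 0 -0.003 0" --pt "0.5 -0.0005 0 -0.003 0" --pt "0.5 -0.0006 0 -0.003 0" --pt "0.5 -0.0007 0 -0.0043 0" --pt "0.5 -0.0013 0 -0.0054 0" --pt "0.5 -0.0018 0 -0.0053 0" --pt "0.5 -0.0022 0 -0.0051 0"

```text
time: 15.33
tool_pos: [0.4669, 0.089, -0.0011]
eef_rot: [0.084, -3.129, 0.001]
contact_force: [-12.8, -2.0, 4.6]
opening: 0.0434
finger_force: 7.0
```

>>> play_rows --pt "0.5 -0.0026 0 -0.0049 0" --pt "0.5 -0.003 0 -0.0047 0" --pt "0.5 -0.0033 0 -0.0045 0" --pt "0.5 -0.0036 0 -0.0043 0"

```text
time: 15.67
tool_pos: [0.4789, 0.0898, 0.0179]
eef_rot: [0.084, -3.128, 0.001]
contact_force: [-18.0, -2.1, 12.5]
opening: 0.0435
finger_force: 11.4
```

>>> play_rows --pt "0.5 -0.0037 0 -0.0044 0" --pt "0.5 -0.004 0 -0.004 0" --pt "0.5 -0.0043 0 -0.0035 0" --pt "0.5 -0.0046 0 -0.0022 0" --pt "0.5 -0.0047 0 -0.0019 0" --pt "0.5 -0.0047 0 -0.0016 0" --pt "0.5 -0.005 0 -0.0013 0" --pt "0.5 -0.0052 0 -0.0008 0" --pt "0.5 -0.0055 0 -0.0003 0" --pt "0.5 -0.006 0 0 0" --pt "0.5 -0.007 0 0 0" --pt "0.5 -0.007 0 0 0"

```text
time: 16.67
tool_pos: [0.5508, 0.0936, 0.0428]
eef_rot: [-0.083, 3.132, 0.001]
contact_force: [1.3, 0.5, 8.3]
opening: 0.0433
finger_force: 4.9
```

```bash
python3 - <<'E'
from m import *
togo(463,88,-34.6)
c=eyes.read_camera("side");s=eyes.read_camera("scene")
cv2.imwrite("pics/t4.png",cv2.resize(np.hstack([c["image"][130:245,245:400],s["image"][120:235,285:400]]),None,fx=2.9,fy=2.9))
E
```

```text
t 16.67 tcp [550.8  93.6  42.8] yaw_y 0.0533 F [1.34 0.51 8.25] open 0.04333345754163382 to go(mm) [88.6 -0.9 76.7]
```

View pics/t4.png

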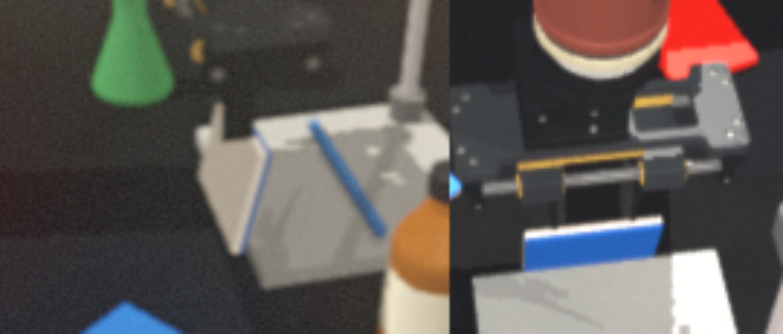

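The tile stands near upright, leaning slightly towards the plate, with its white side facing the robot and the fingertips on its top edge. I carry on over the top.

>>> play_rows --pt "0.5 -0.005 0 0.0003 0" --pt "0.5 -0.006 0 0.0005 0" --pt "0.5 -0.006 0 0.0008 0" --pt "0.5 -0.006 0 0.001 0" --pt "0.5 -0.006 0 0.001 0" --pt "0.5 -0.006 0 0.001 0"

```text
time: 17.27
tool_pos: [0.5815, 0.0951, 0.0338]
eef_rot: [0.083, -3.139, 0.0]
contact_force: [0.2, -0.5, 1.1]
opening: 0.0438
finger_force: 0.0
```

```bash
cat > look.py <<'E'
from m import *
togo(463,88,-34.6)
s=eyes.read_camera("scene");c=eyes.read_camera("side")
for n,k in(("scene",s),("side",c)):
  h=cv2.cvtColor(k["image"],cv2.COLOR_BGR2HSV);x0,y0,x1,y1=(285,150,395,300) if n=="scene" else (260,150,420,240)
  m=cv2.inRange(h,(100,150,40),(125,255,255))[y0:y1,x0:x1]
  _,_,st,_=cv2.connectedComponentsWithStats(m)
  print(n,[(a[0]+x0,a[1]+y0,a[2],a[3],a[4]) for a in st[1:].tolist() if a[4]>15])
E
python3 look.py
python3 -c "
from h import *
s=eyes.read_camera('scene');c=eyes.read_camera('side')
print([proj(c,X).round() for X in((.546,.041,0),(.546,.041,.08),(.566,.041,.078))])"
```

```text
t 17.27 tcp [581.5  95.1  33.8] yaw_y 0.0531 F [ 0.16 -0.46  1.11] open 0.04382040102133988 to go(mm) [118.6  -0.8  68.6]
scene [(307, 241, 69, 10, 218)]
side [(280, 234, 18, 6, 56)]
[array([325., 217.]), array([326., 184.]), array([336., 183.])]
```

>>> play_rows --pt "0.5 0 0 -0.01 0" --pt "0.5 0.02 0 -0.01 0" --pt "0.5 0.025 0 0 0" --pt "0.5 0.025 0 0 0" --pt "0.5 0.025 0 0 0" --pt "0.5 0.025 0 0 0" --pt "0.5 0.02 0 0 0" --pt "0.5 0 0 0 0"

```text
time: 18.13
tool_pos: [0.4378, 0.0878, 0.0543]
eef_rot: [0.084, -3.137, -0.0]
contact_force: [0.7, 0.3, -0.1]
opening: 0.0436
finger_force: 0.0
```

```bash
python3 look.py; python3 - <<'E'
from m import *
s=eyes.read_camera("scene");c=eyes.read_camera("side")
def prof(k,X,Y,z):
    p=proj(k,(X/1000,Y/1000,z));return int(cv2.cvtColor(cv2.getRectSubPix(k["image"],(1,1),(float(p[0]),float(p[1]))),cv2.COLOR_BGR2GRAY)[0,0])
# brightness along stand x at several y at z=20mm plane
for n,k in(("scene",s),("side",c)):
  for sy in(-60,-30,0,30,60):
    print(n,sy,[prof(k,552+x-.053*sy,94+.053*x+sy,.02) for x in range(-36,96,4)])
E
```

```text
t 18.13 tcp [437.8  87.8  54.3] yaw_y 0.0537 F [ 0.67  0.33 -0.1 ] open 0.04364428385328375 to go(mm) [-25.4  -1.2  88.8]
scene [(285, 180, 4, 7, 17), (307, 241, 69, 10, 180)]
side [(281, 235, 15, 5, 44)]
scene -60 [30, 30, 30, 30, 27, 28, 28, 27, 27, 31, 71, 143, 146, 144, 145, 145, 156, 158, 159, 161, 160, 161, 159, 159, 162, 162, 161, 156, 145, 144, 143, 108, 102]
scene -30 [30, 31, 39, 132, 239, 250, 250, 250, 250, 250, 250, 250, 250, 246, 241, 242, 250, 245, 241, 248, 250, 250, 250, 248, 179, 160, 163, 163, 163, 162, 155, 108, 93]
scene 0 [30, 28, 40, 142, 247, 250, 250, 250, 250, 250, 250, 251, 255, 255, 255, 255, 254, 250, 250, 250, 251, 255, 255, 255, 193, 159, 224, 250, 249, 242, 243, 166, 149]
scene 30 [31, 30, 38, 141, 245, 250, 250, 250, 250, 250, 250, 250, 251, 252, 250, 251, 251, 250, 250, 250, 251, 255, 255, 255, 188, 175, 243, 252, 252, 252, 247, 192, 172]
scene 60 [44, 45, 43, 45, 44, 44, 44, 42, 42, 44, 90, 159, 169, 169, 168, 166, 166, 168, 168, 167, 168, 168, 167, 168, 168, 172, 191, 248, 252, 252, 250, 196, 171]
side -60 [56, 57, 61, 113, 141, 133, 137, 142, 140, 141, 145, 147, 141, 145, 146, 144, 140, 145, 147, 141, 142, 145, 149, 152, 149, 151, 149, 144, 135, 127, 101, 103, 120]
side -30 [57, 56, 66, 150, 213, 218, 217, 217, 217, 218, 218, 219, 218, 215, 205, 199, 209, 214, 204, 205, 218, 220, 220, 208, 164, 148, 150, 150, 147, 132, 102, 103, 110]
side 0 [54, 57, 67, 153, 212, 217, 217, 216, 217, 217, 217, 217, 231, 253, 252, 248, 240, 222, 218, 219, 217, 232, 254, 252, 211, 207, 209, 208, 205, 187, 143, 142, 156]
side 30 [61, 59, 69, 156, 212, 217, 216, 217, 217, 217, 216, 216, 234, 249, 247, 245, 237, 220, 219, 218, 219, 240, 255, 252, 195, 192, 208, 208, 205, 185, 147, 149, 172]
side 60 [60, 64, 61, 65, 65, 66, 62, 114, 179, 208, 210, 212, 211, 209, 210, 212, 211, 210, 210, 209, 209, 210, 207, 209, 210, 209, 209, 208, 208, 190, 149, 146, 167]
```

The brightness profiles show the tile white side up and flat, from -24 to +59 mm in the stand's x and square. It now needs pushing about 27 mm home, with the tips at about 15 mm.

>>> play_rows --pt "0.65 0 0 0.02 0" --pt "0.65 0 0 0.02 0" --pt "0.65 0 0 0.02 0" --pt "0.65 0 0 0.014 0" --pt "0.65 -0.015 0 0 0" --pt "0.65 -0.015 0 0 0" --pt "0.65 -0.015 0 0 0" --pt "0.65 -0.015 0 0 0" --pt "0.65 -0.01 0 0 0" --pt "0.65 0 0 0 0"

```text
time: 19.17
tool_pos: [0.5152, 0.0913, -0.0189]
eef_rot: [-0.083, 3.138, -0.0]
contact_force: [0.2, 0.3, 0.5]
opening: 0.0568
finger_force: 0.0
```

>>> play_rows --pt "0.65 -0.003 0 0 0" --pt "0.65 -0.003 0 0 0" --pt "0.65 -0.003 0 0 0" --pt "0.65 -0.003 0 0 0" --pt "0.65 -0.003 0 0 0" --pt "0.65 -0.003 0 0 0" --pt "0.65 0 0 0 0"

```text
time: 19.75
tool_pos: [0.5304, 0.0924, -0.0191]
eef_rot: [-0.083, 3.14, 0.0]
contact_force: [-0.5, 0.5, -0.1]
opening: 0.0566
finger_force: 0.0
```

>>> play_rows --pt "0.65 -0.003 0 0 0" --pt "0.65 -0.003 0 0 0" --pt "0.65 -0.003 0 0 0" --pt "0.65 -0.002 0 0 0" --pt "0.65 0 0 0 0"

```text
time: 20.17
tool_pos: [0.5413, 0.0929, -0.0193]
eef_rot: [-0.084, 3.14, -0.0]
contact_force: [-0.0, 0.5, 0.6]
opening: 0.0567
finger_force: 0.0
```

>>> play_rows --pt "0.65 -0.002 0 0 0" --pt "0.65 -0.002 0 0 0" --pt "0.65 -0.002 0 0 0" --pt "0.65 0 0 0 0"

```text
time: 20.5
tool_pos: [0.5472, 0.0932, -0.0193]
eef_rot: [-0.083, 3.14, -0.0]
contact_force: [0.3, 0.2, 0.1]
opening: 0.0567
finger_force: 0.0
```

>>> play_rows --pt "0.65 -0.001 0 0 0" --pt "0.65 -0.001 0 0 0" --pt "0.65 0 0 0 0"

```text
time: 20.75
tool_pos: [0.5473, 0.0933, -0.0196]
eef_rot: [0.084, -3.137, 0.0]
contact_force: [-4.5, -0.6, 3.7]
opening: 0.0567
finger_force: 2.6
```

>>> play_rows --pt "0.65 -0.001 0 0 0" --pt "0.65 -0.001 0 0 0" --pt "0.65 0 0 0 0"

```text
time: 21.0
tool_pos: [0.5473, 0.0933, -0.02]
eef_rot: [0.084, -3.133, 0.001]
contact_force: [-10.4, -1.4, 8.1]
opening: 0.0566
finger_force: 5.3
```

Firm stop at TCP 547.3. That puts the tile's front at 636.8, against the expected strip face at 550.9 + 86 = 636.9, so the tile is home. I back off and check.

>>> play_rows --pt "0.65 0.003 0 0 0" --pt "0.65 0.01 0 0 0" --pt "0.65 0.02 0 0 0" --pt "0.65 0.025 0 0 0" --pt "0.65 0.025 0 -0.01 0" --pt "0.65 0.02 0 -0.03 0" --pt "0.65 0 0 -0.03 0" --pt "0.65 0 0 -0.03 0" --pt "0.65 0 0 0 0" --pt "0.65 0 0 0 0"

```text
time: 21.83
tool_pos: [0.4504, 0.0881, 0.0832]
eef_rot: [-0.083, 3.134, 0.0]
contact_force: [0.1, -0.2, -1.0]
opening: 0.0571
finger_force: 0.0
```

```bash
python3 - <<'E'
from m import *
togo(463,88,0)
s=eyes.read_camera("scene");c=eyes.read_camera("side")
def prof(k,x,y,z):
    p=proj(k,((551+x-.053*y)/1000,(94+.053*x+y)/1000,z));return int(cv2.cvtColor(cv2.getRectSubPix(k["image"],(1,1),(float(p[0]),float(p[1]))),cv2.COLOR_BGR2GRAY)[0,0])
for n,k in(("scene",s),("side",c)):
  for sy in(-45,-20,10,35): print(n,"x",sy,[prof(k,x,sy,.02) for x in range(-12,100,4)])
  for sx in(20,70): print(n,"y@",sx,[prof(k,sx,y,.02) for y in range(-72,73,4)])
E
```

```text
t 21.83 tcp [450.4  88.1  83.2] yaw_y 0.0532 F [ 0.08 -0.24 -0.98] open 0.057056555169274624 to go(mm) [-12.   -0.7  83.2]
scene x -45 [30, 30, 31, 31, 80, 220, 246, 243, 241, 241, 241, 245, 250, 250, 250, 250, 250, 250, 250, 250, 250, 250, 250, 245, 239, 150, 95, 100]
scene x -20 [30, 31, 29, 33, 81, 213, 250, 251, 250, 245, 241, 244, 249, 243, 242, 250, 250, 250, 250, 250, 250, 250, 250, 250, 247, 168, 104, 102]
scene x 10 [31, 30, 29, 31, 88, 230, 250, 250, 250, 250, 250, 250, 250, 250, 250, 250, 250, 250, 250, 250, 250, 250, 254, 255, 255, 234, 176, 128]
scene x 35 [30, 30, 31, 33, 97, 241, 255, 252, 250, 250, 250, 250, 250, 250, 250, 250, 250, 250, 250, 250, 250, 250, 250, 252, 253, 211, 177, 131]
scene y@ 20 [146, 146, 147, 145, 145, 185, 241, 241, 241, 241, 241, 242, 247, 250, 252, 254, 253, 252, 253, 251, 250, 250, 250, 250, 250, 250, 250, 250, 250, 250, 236, 170, 167, 214, 253, 253, 253]
scene y@ 70 [144, 149, 162, 162, 146, 199, 250, 250, 250, 250, 250, 250, 250, 250, 250, 250, 250, 250, 250, 250, 250, 250, 250, 250, 250, 250, 250, 250, 250, 250, 234, 165, 166, 183, 252, 25
[... 299 characters left out ...]
19, 152]
side x 10 [54, 71, 109, 129, 139, 198, 217, 216, 217, 217, 218, 217, 217, 215, 218, 219, 217, 217, 216, 218, 218, 228, 254, 255, 255, 234, 168, 191]
side x 35 [60, 94, 135, 144, 175, 234, 225, 217, 217, 217, 217, 217, 217, 217, 217, 218, 217, 218, 218, 218, 218, 218, 221, 240, 247, 222, 168, 197]
side y@ 20 [138, 132, 123, 146, 187, 201, 200, 199, 200, 201, 204, 212, 217, 216, 218, 217, 219, 218, 217, 217, 217, 217, 217, 217, 217, 216, 217, 217, 214, 206, 198, 203, 211, 211, 209, 208, 209]
side y@ 70 [133, 133, 124, 142, 192, 214, 220, 221, 221, 220, 219, 220, 220, 219, 219, 220, 220, 218, 219, 220, 219, 219, 220, 220, 219, 218, 218, 219, 217, 213, 208, 207, 208, 209, 209, 210, 210]
```

The tile runs from x≈6 mm straight up to the strip with no gap, square, with its centre at y≈-2 mm. The gripper is clear, so I hand in.

```bash
python3 -c "
from station import r
print(r.finish_job())"
```

```text
the job is handed in; nothing more can be done
None
```

The tile is flipped white side up and pushed square against the blue stop strip, and the job is handed in. The hand-in returned no verdict, the first tip-up fell back and had to be repeated, and I viewed 11 pictures against the limit of 10.

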